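# Set the ornaments on the model's towers

## Robot

A 7-joint arm with a two-finger parallel gripper is mounted at the origin on the work surface. World frame = base frame: x ahead of the robot, y to its left, z up, the work surface at z = 0. Lengths are in m, angles in rad, forces in N, time in s.
With the tool pointing down it reaches from about 0.4 to 0.85 m from the base axis. Payload 10.4 kg.
Tool frame: the origin (TCP) lies on the centre line of the jaws, within the pads' length; the fingertips stand 11 mm ahead of it and the grasp point (between the pads) lies 8 mm behind it (tip_reach is the distance from the TCP to the fingertips, in m); z points along the fingers, y is the line along which they close (so a half turn about z gives the same grasp; the last joint's range is limited). The gripper opens to 85 mm and grips with 20 to 120 N. Pads are 22 mm wide; open, the fingers measure 114 mm over their backs; the gripper's body (76 mm by 85 mm) begins 54 mm behind the grasp point. The pads swing forward as they close: fully open they stand 13 mm farther back than shut.
Start: joints at [-1.291, 0.332, -0.065, 1.46, 0.022, 1.35, -0.088], TCP at [0.186, 0.597, 0.242] pointing down, gripper open.
Joint ranges: [-2.6, 2.6], [-0.5, 2.12], [-1.47, 1.34], [0.16, 2.42], [-1.27, 4.41], [0.06, 2.06], [-2.6, 2.6]. Speed limits (rad/s): [2.22, 2.22, 2.79, 2.79, 3.14, 3.14, 3.14].

## Interface

Orientations are given as a unit quaternion [x, y, z, w].
In Python, from workcell import get_obs, camera, hand_in, tip_reach gives the robot as it stands. The module is installed in compiled form; this text tells all that it offers.
- The arm moves only by the tool move_arm, never from a script. Its argument "plan" is a list of rows, each an object with "delta_pos": the shift along the tool's x, y, z in shares of 0.75 m (1.0 is 0.75 m), a list of three; "turn": the turn, a rotation vector about the tool's x, y, z in a scale on which 1.0 is 4 rad, a list of three; "fingers": the closure, from 0 (fully open) to 1 (shut). A call has 1 to 12 rows; each row is the pose to reach, as a shift and turn from the pose commanded when the call began, along the tool's axes at that moment; what a row does not reach only later rows make up. A row lasts 1/8 s, in which the tool goes at most 62.5 mm and 10.7 degrees, less where a joint would pass 70% of its speed; a pose out of reach is approached as far as the arm can. A call with a gripper value outside its range is refused whole. The fingers move at their own pace and stop on an object; "force" is the grip in N (left out, the last holds). Time passes only in rows, so rows that repeat a pose let the fingers close. It gives the time, the measured TCP pose, the force, the opening and the grip force at its end, in the units of the state.
- get_obs(): the state, without advancing time (a new reading comes with each control period).
- camera(name): name is "side" or "top" or "wrist"; returns a dict with "color" (384x512x3 uint8, red, green, blue), "range_z" (384x512 float32, m along the optical axis (not along the pixel's ray), 0 where there is no reading), "fx", "fy", "cx", "cy" (pixels), "R" (3x3) and "t" (3): a world point X has camera coordinates R X + t; the wrist camera has in their place "tool_from_camera" (4x4, takes a point from camera to tool coordinates, whose origin is the TCP and whose axes are the flange's). Camera axes: x right, y down, z forward; pixel columns grow to the right and rows downward; lengths in m; the calibration is good to about 2 mm. A picture is of the moment at which its call begins: read the wrist's pose just before it.
- hand_in(): hands the job in; it is judged then, once.
The state is a dict: "clock": time; "joint_pos": joint angles; "joint_velocities": joint speeds; "tau": joint torques, N m; "position": TCP position; "ee_rot": TCP orientation; "ft_force": force on the tool from outside, world axes, zero at the start; "torque": the same for the moment, N m; "grip_width": opening from 0.0 (shut) to 1.0 (fully open); "grasp_force": force on a finger pad.
Only numpy, scipy, OpenCV 4.12 (cv2) and the standard library are available. Lean on these libraries where they do the work, as an engineer would, in place of code of your own. Each camera call takes 0.05 s, during which the arm holds its last target. There are 200 camera calls.

## Task

Set each of the four plaster roof ornaments (pinnacle, lantern, turret, chimney stack) upright on the model tower whose painted outline matches its foot in shape and size, centred in the outline and with its sides squared up to it. Do not knock any ornament over, leave the paint jar and the brush pot where they stand, and let go of everything at the end.

Things in the scene. Friction and masses are not known exactly. Their poses are not given: they have to be found in the camera images.
- pinnacle: loose plaster casting: the pinnacle, the narrowest, with a small square foot. A straight-sided square shaft 38 x 38 mm from the underside up to 52 mm, then a pointed cone with a small ball, 78 mm high in all; 0.08 to 0.17 kg. Stands upright on the table. Origin: centre of the underside; z up, x and y square to its flat sides.
- lantern: loose plaster casting: the square lantern, the biggest and squat. A straight-sided square body 60 x 60 mm from the underside up to 50 mm, then two smaller square steps and a ball, 74 mm high in all; 0.17 to 0.34 kg. Stands upright on the table. Origin: centre of the underside; z up, x and y square to its flat sides.
- turret: loose plaster casting: the round turret. A straight round body 52 mm in diameter from the underside up to 50 mm, then a domed cap and a small ball, 75 mm high in all; 0.11 to 0.23 kg. Stands upright on the table. Origin: centre of the underside; z up (its turn about z does not matter).
- chimney: loose plaster casting: the oblong chimney stack. A straight-sided body 68 mm (along its x) by 32 mm (along its y) from the underside up to 52 mm, with two round chimney pots side by side on top, 72 mm high in all; 0.12 to 0.24 kg. Stands upright on the table. Origin: centre of the underside; z up, x along the long side.
- tower_small_square: fixed tower head of the model: grey-banded plaster block, 80 x 80 mm, 40 mm high, flat top. Painted on its top (3 mm dark line, no rim), centred and square with its sides: the outline of the pinnacle's foot: the small square, 40 x 40 mm inside the line. Origin: centre of the block's underside, top 40 mm above it; x and y along its sides, z up.
- tower_large_square: fixed tower head of the model: grey-banded plaster block, 80 x 80 mm, 40 mm high, flat top. Painted on its top (3 mm dark line, no rim), centred and square with its sides: the outline of the lantern's foot: the large square, 62 x 62 mm inside the line. Origin: centre of the block's underside, top 40 mm above it; x and y along its sides, z up.
- tower_round: fixed tower head of the model: grey-banded plaster block, 80 x 80 mm, 40 mm high, flat top. Painted on its top (3 mm dark line, no rim), centred and square with its sides: the outline of the turret's foot: the circle, 54 mm in diameter inside the line. Origin: centre of the block's underside, top 40 mm above it; x and y along its sides, z up.
- tower_oblong: fixed tower head of the model: grey-banded plaster block, 80 x 80 mm, 40 mm high, flat top. Painted on its top (3 mm dark line, no rim), centred and square with its sides: the outline of the chimney stack's foot: the oblong, 70 mm (along the tower's x) by 34 mm (along its y) inside the line. Origin: centre of the block's underside, top 40 mm above it; x and y along its sides, z up.
- jar: bystander: closed paint jar with a white lid, 84 mm in diameter, 100 mm high, standing loose at the right (-y) edge of the work. Origin: centre of the underside.
- brush_pot: bystander: grey pot, 86 mm in diameter and 94 mm high, with three brushes standing in it up to 190 mm, loose at the left (+y) edge of the work. Origin: centre of the underside.
Not all that is in view belongs to the job. What is shaped like the chimney but orange is not meant.

How it is judged:
By the outcome, as a careful person would: the job done as asked, in the order asked, and still so for the second after the job is handed in, with the robot touching nothing.
It also fails if it takes over 112 s, if anything falls off the work surface, if the arm or the gripper's body presses on something with over 40 N, if the wrist force passes 120 N, or if a joint passes its speed limit or range.

## Working session

There is one attempt and no reset: what is moved stays moved. The work goes in short steps, Python scripts to look and compute and a tool call to move; the robot and the scene stay as the last step left them, time stands still between calls to the robot, and variables do not carry over. Pictures are saved under pics/ and viewed, at most 14 in all, crops included, and the job is handed in when it is done.

Besides the shell and the picture viewer there is one more tool, called after "Call:" as name([rows], argument=value, ...), one row to a line, values as JSON. move_arm: Moves the arm, as the interface text tells. Its arguments: {"type":"object","properties":{"plan":{"type":"array","items":{"type":"object","properties":{"delta_pos":{"type":"array","items":{"type":"number"}},"turn":{"type":"array","items":{"type":"number"}},"fingers":{"type":"number"}}}},"force":{"type":"number"}},"required":["plan"]}

```bash
mkdir -p pics; python3 - <<'E'
from workcell import *
import cv2,numpy as np
print(get_obs(),tip_reach)
ims=[]
for n in ["top","side"]:
    c=camera(n); np.savez(f"{n}0.npz",**c); cv2.imwrite(f"pics/{n}0.png",c["color"][:,:,::-1])
    print(n,c["fx"],c["cx"],c["cy"],c["R"].tolist(),c["t"])
E
```

```text
{'clock': 0.0, 'joint_pos': array([-1.29059504,  0.33288066, -0.06468443,  1.46095511,  0.02157602,
        1.34989593, -0.08848377]), 'joint_velocities': array([-0.00040062, -0.00156381,  0.00130183,  0.00205401, -0.0003361 ,
       -0.00198819, -0.00012657]), 'tau': array([-5.55192273e-04, -6.25454807e+01,  4.87047946e-02, -3.91603839e+01,
        1.61791651e-02,  1.01357579e-02, -4.22947736e-06]), 'position': array([0.18626925, 0.59621469, 0.2415038 ]), 'ee_rot': array([ 1.50814208e-01,  9.88561861e-01, -7.17399638e-04, -8.46459006e-05]), 'ft_force': array([ 0.6896543 , -0.48252266,  0.00123945]), 'torque': array([-0.00186469,  0.00149989,  0.00063196]), 'grasp_force': 0.0, 'grip_width': 1.0022909800703772} 0.011
top 426.6966908042665 261.1974997848991 191.16196085494286 [[0.017134095983276632, -0.999529885402042, 0.025425006254007124], [-0.9803225470618478, -0.02179545798431878, -0.19619546817759365], [0.19665738347951042, -0.021563074906752938, -0.9802351285908697]] [-0.02346357  0.54259703  1.26877559]
side 443.81423953392243 254.51724547620285 188.08270211678976 [[0.6853059632619649, -0.7282294556118214, -0.006131614542784824], [-0.5524362580246239, -0.5143514730743655, -0.6559395878935665], [0.47452072403356876, 0.4529066373167221, -0.7547884871519418]] [-0.35262792  0.30959784  1.26384985]
```

View pics/top0.png

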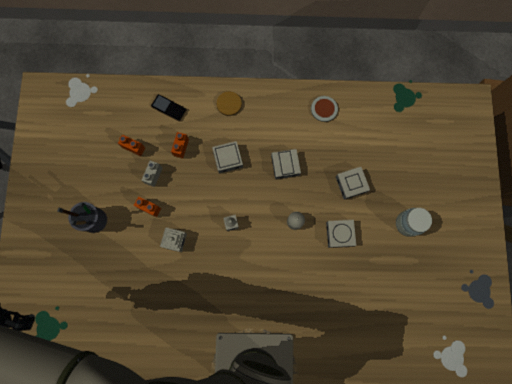

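View pics/side0.png

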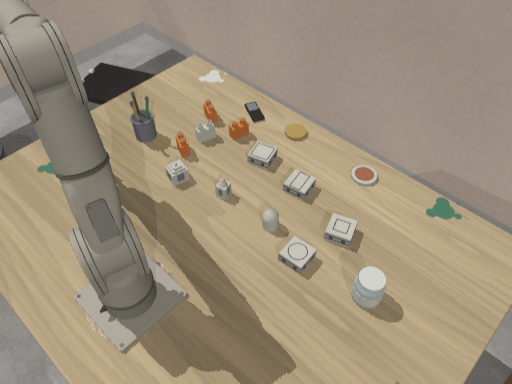

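The top view shows these items:
- **Towers:** large square (228,157), oblong (286,164), small square (353,183) and round (341,233).
- **Ornaments:** lantern (173,239), pinnacle (231,223) and turret (296,220).
- **Chimney-shaped things:** (150,172) white, and (131,145), (180,145), (147,206) orange. The white one fits, because the orange ones are ruled out. I'll confirm it in a crop.

```bash
cat > h.py <<'E'
import numpy as np,cv2
from scipy.spatial.transform import Rotation as Ro
from workcell import get_obs,camera
def pts(c,R,t):
    h,w=c["range_z"].shape; u,v=np.meshgrid(np.arange(w),np.arange(h)); z=c["range_z"]
    P=np.stack([(u-c["cx"])/c["fx"]*z,(v-c["cy"])/c["fy"]*z,z],-1)
    return (P-t)@R
def cast(c,R,t,uv,h):
    uv=np.atleast_2d(uv).astype(float)
    d=np.c_[(uv[:,0]-c["cx"])/c["fx"],(uv[:,1]-c["cy"])/c["fy"],np.ones(len(uv))]@R
    o=-R.T@t
    return o+d*((h-o[2])/d[:,2])[:,None]
def wrist():
    o=get_obs(); c=camera("wrist"); T=np.eye(4); T[:3,:3]=Ro.from_quat(o["ee_rot"]).as_matrix(); T[:3,3]=o["position"]
    M=np.linalg.inv(T@c["tool_from_camera"]); return o,c,M[:3,:3],M[:3,3]
E
python3 - <<'E'
from h import *
c=dict(np.load("top0.npz")); P=pts(c,c["R"],c["t"])
cv2.imwrite("pics/crop.png",cv2.resize(c["color"][125:260,60:240,::-1],None,fx=4,fy=4,interpolation=cv2.INTER_CUBIC))
H=P[...,2]; m=((H>0.02)&(H<0.13)&(P[...,0]>.3)).astype(np.uint8)
n,l,s,ce=cv2.connectedComponentsWithStats(m)
for i in range(1,n):
    if 40<s[i,4]<3000:
        q=P[l==i]; zt=np.percentile(q[:,2],95); tp=q[q[:,2]>zt-.035]
        r=cv2.minAreaRect(tp[:,:2].astype(np.float32)); print(ce[i].round(),s[i,4],"ztop",zt.round(3),np.round(r[0],3),np.round(r[1],3),round(r[2],1))
print(H[250:300:10,200:300:20].round(4))
w=camera("wrist"); print(w["fx"],w["tool_from_camera"].round(4).tolist())
E
```

```text
[179. 144.] 270 ztop 0.073 [0.692 0.251] [0.034 0.067] 76.3
[131. 144.] 276 ztop 0.073 [0.688 0.404] [0.069 0.033] 66.5
[227. 157.] 655 ztop 0.043 [0.658 0.097] [0.083 0.082] 14.6
[286. 163.] 663 ztop 0.043 [ 0.639 -0.09 ] [0.083 0.082] 10.6
[151. 173.] 290 ztop 0.073 [0.597 0.333] [0.034 0.068] 73.0
[353. 182.] 679 ztop 0.043 [ 0.582 -0.305] [0.082 0.082] 19.5
[147. 206.] 261 ztop 0.072 [0.491 0.341] [0.07  0.031] 64.9
[ 87. 218.] 778 ztop 0.106 [0.45 0.51] [0.084 0.086] 1.7
[414. 221.] 778 ztop 0.102 [ 0.456 -0.482] [0.076 0.078] 69.3
[296. 220.] 240 ztop 0.07 [ 0.456 -0.121] [0.05 0.05] 2.5
[231. 223.] 171 ztop 0.073 [0.444 0.079] [0.039 0.039] 17.6
[341. 233.] 709 ztop 0.043 [ 0.419 -0.265] [0.081 0.082] 3.5
[173. 240.] 432 ztop 0.065 [0.389 0.255] [0.061 0.06 ] 77.0
[[-0.0029 -0.0071 -0.0034 -0.0024 -0.0005]
 [-0.0036 -0.0026 -0.0042  0.0009  0.0008]
 [-0.0018 -0.0039 -0.0015 -0.0023 -0.0041]
 [-0.0085 -0.0018  0.0009 -0.0039  0.0037]
 [-0.0038 -0.002   0.0008 -0.0064 -0.004 ]]
275.0133049842009 [[-0.0007, -0.9466, -0.3223, 0.0828], [1.0, -0.0009, 0.0004, -0.0007], [-0.0006, -0.3223, 0.9466, -0.1318], [0.0, 0.0, 0.0, 1.0]]
```

View pics/crop.png

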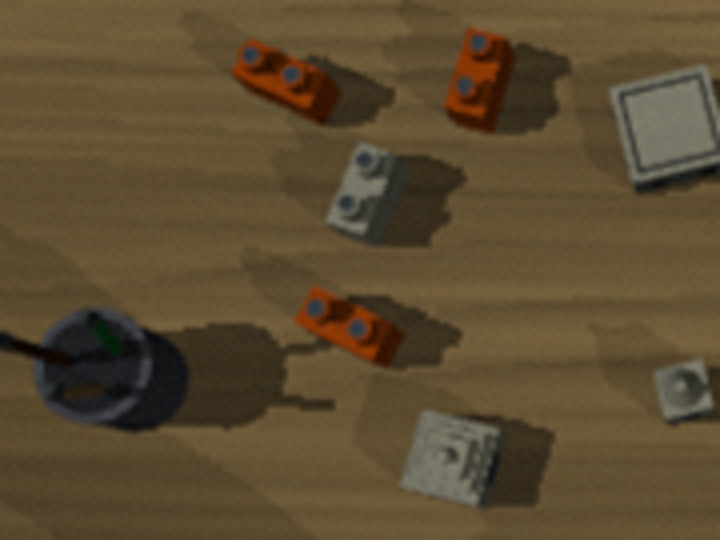

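The crop confirms it: the white casting with two pots at crop (365,195), top-image (150,172), is the chimney. The other three are orange. The depth sizes also match (67x34 mm, top at 72 mm). Next I'll look closer with the wrist camera.

```bash
cat >> h.py <<'E'
def go(x,y,z,psi,o=None,start=None):
    """tool-frame shift/turn to reach tool-down pose with closing line at psi deg"""
    o=o or get_obs(); R0=Ro.from_quat(o["ee_rot"]); p=np.radians(psi)
    ty=np.array([np.cos(p),np.sin(p),0]); tz=np.array([0,0,-1.]); R1=Ro.from_matrix(np.c_[np.cross(ty,tz),ty,tz])
    d=R0.inv().apply(np.array([x,y,z])-o["position"]); r=(R0.inv()*R1).as_rotvec()
    print("to",(x,y,z,psi),"d",d.round(4),"turn",r.round(4)); return d,r
E
python3 -c "
from h import *
go(.5,.29,.25,30)"
```

```text
to (0.5, 0.29, 0.25, 30) d [-0.3908 -0.1988 -0.008 ] turn [-1.000e-03  4.000e-04  7.444e-01]
```

Units first: shifts go in shares of 0.75 m and turns go in shares of 4 rad. So -0.391 m is -0.5213, -0.008 m is -0.0107, 0.744 rad is 0.186.

Call:
move_arm([
  {"delta_pos": [-0.5213, -0.2653, -0.0107], "turn": [0, 0, 0.186], "fingers": 0},
  {"delta_pos": [-0.5213, -0.2653, -0.0107], "turn": [0, 0, 0.186], "fingers": 0},
  {"delta_pos": [-0.5213, -0.2653, -0.0107], "turn": [0, 0, 0.186], "fingers": 0},
  {"delta_pos": [-0.5213, -0.2653, -0.0107], "turn": [0, 0, 0.186], "fingers": 0},
  {"delta_pos": [-0.5213, -0.2653, -0.0107], "turn": [0, 0, 0.186], "fingers": 0},
  {"delta_pos": [-0.5213, -0.2653, -0.0107], "turn": [0, 0, 0.186], "fingers": 0},
  {"delta_pos": [-0.5213, -0.2653, -0.0107], "turn": [0, 0, 0.186], "fingers": 0},
  {"delta_pos": [-0.5213, -0.2653, -0.0107], "turn": [0, 0, 0.186], "fingers": 0},
  {"delta_pos": [-0.5213, -0.2653, -0.0107], "turn": [0, 0, 0.186], "fingers": 0},
  {"delta_pos": [-0.5213, -0.2653, -0.0107], "turn": [0, 0, 0.186], "fingers": 0},
], force=40)

```text
clock: 1.4
position: [0.4992, 0.2914, 0.2501]
ee_rot: [0.499, 0.867, -0.0, -0.0]
ft_force: [-0.2, -0.3, 0.8]
grip_width: 0.999
grasp_force: 0.0
```

```bash
cat >> h.py <<'E'
def look(name,n=3):
    """wrist view saved to npz + png; returns pose and picture, range averaged"""
    o,c,R,t=wrist(); zs=[c["range_z"]]
    for _ in range(n-1): zs.append(camera("wrist")["range_z"])
    c["range_z"]=np.median(zs,0); np.savez(name+".npz",wR=R,wt=t,**c); cv2.imwrite(f"pics/{name}.png",c["color"][:,:,::-1])
    return o,c,R,t
def blobs(c,R,t,band=.02,zmin=.012):
    P=pts(c,R,t); H=P[...,2]; m=((H>zmin)&(H<.13)&(c["range_z"]>.14)).astype(np.uint8)
    n,l,s,ce=cv2.connectedComponentsWithStats(m)
    for i in range(1,n):
        if s[i,4]>300:
            q=P[l==i]; r=cv2.minAreaRect(q[:,:2].astype(np.float32)); zt=np.percentile(q[:,2],98)
            print(ce[i].round(),s[i,:4],s[i,4],"ztop",zt.round(3),"c",np.round(r[0],4),"sz",np.round(r[1],3),round(r[2],1))
    return P,l
E
python3 - <<'E'
from h import *
o,c,R,t=look("w1"); print(o["clock"],o["position"],o["joint_pos"].round(2)); P,l=blobs(c,R,t)
print(np.percentile(P[...,2],[5,20,50]))
E
```

```text
1.4 [0.49919129 0.2914273  0.25012592] [-0.85  0.22  0.28  1.59 -0.06  1.33 -0.03]
[311.   6.] [285   0  53  15] 560 ztop 0.06 c [0.4646 0.4816] sz [0.057 0.012] 27.1
[267. 129.] [237 102  63  56] 1730 ztop 0.073 c [0.491  0.3415] sz [0.068 0.032] 65.1
[162. 147.] [125 113  75  71] 2890 ztop 0.071 c [0.39   0.2555] sz [0.061 0.061] 77.3
[427. 164.] [387 137  81  56] 2623 ztop 0.073 c [0.6891 0.4057] sz [0.069 0.033] 66.2
[335. 176.] [306 146  58  61] 1636 ztop 0.073 c [0.5974 0.3344] sz [0.032 0.069] 71.2
[355. 250.] [327 228  57  53] 758 ztop 0.072 c [0.6932 0.2513] sz [0.032 0.069] 76.7
[439. 262.] [400 236  77  54] 1918 ztop 0.016 c [0.8286 0.2992] sz [0.108 0.051] 62.8
[277. 313.] [247 285  64  54] 2578 ztop 0.041 c [0.6578 0.0976] sz [0.082 0.083] 15.9
[101. 370.] [ 86 355  32  29] 710 ztop 0.071 c [ 0.4551 -0.1131] sz [0.05  0.037] 6.0
[-0.00080137 -0.00024414  0.00036239]
```

View pics/w1.png

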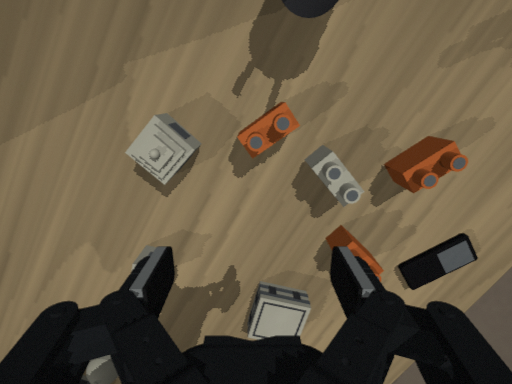

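The view shows the lantern at (162,147), the white chimney at (335,176) and orange decoys at (267,129), (427,164) and (355,250). The large-square tower is at (277,313), between the open fingers. The measured sizes agree with the given ones to about 1 mm. Next are the towers.

```bash
python3 -c "
from h import *
go(.63,-.05,.25,0)"
```

```text
to (0.63, -0.05, 0.25, 0) d [-3.604e-01 -5.840e-02  2.000e-04] turn [-1.000e-04 -3.000e-04  5.259e-01]
```

In the tool's units: -0.36 m is -0.48, -0.058 m is -0.0773, 0.526 rad is 0.1315.

Call:
move_arm([
  {"delta_pos": [-0.48, -0.0773, 0], "turn": [0, 0, 0.1315], "fingers": 0},
  {"delta_pos": [-0.48, -0.0773, 0], "turn": [0, 0, 0.1315], "fingers": 0},
  {"delta_pos": [-0.48, -0.0773, 0], "turn": [0, 0, 0.1315], "fingers": 0},
  {"delta_pos": [-0.48, -0.0773, 0], "turn": [0, 0, 0.1315], "fingers": 0},
  {"delta_pos": [-0.48, -0.0773, 0], "turn": [0, 0, 0.1315], "fingers": 0},
  {"delta_pos": [-0.48, -0.0773, 0], "turn": [0, 0, 0.1315], "fingers": 0},
  {"delta_pos": [-0.48, -0.0773, 0], "turn": [0, 0, 0.1315], "fingers": 0},
  {"delta_pos": [-0.48, -0.0773, 0], "turn": [0, 0, 0.1315], "fingers": 0},
  {"delta_pos": [-0.48, -0.0773, 0], "turn": [0, 0, 0.1315], "fingers": 0},
])

```text
clock: 2.68
position: [0.6301, -0.0487, 0.2503]
ee_rot: [0.707, 0.707, 0.0, -0.0]
ft_force: [0.2, -0.6, 0.3]
grip_width: 0.999
grasp_force: 0.0
```

```bash
python3 - <<'E'
from h import *
o,c,R,t=look("w2"); print(o["clock"],o["position"]); P,l=blobs(c,R,t)
go(.475,-.33,.25,-30)
E
```

```text
2.675 [ 0.63010774 -0.04867551  0.25028288]
[277.  39.] [233   0  88  88] 5782 ztop 0.042 c [0.6587 0.0972] sz [0.081 0.082] 15.7
[436.  40.] [400   1  72  78] 4338 ztop 0.016 c [0.8493 0.0996] sz [0.083 0.083] 50.0
[89. 56.] [57 30 65 50] 2162 ztop 0.076 c [0.4454 0.0797] sz [0.04  0.039] 16.2
[259. 194.] [224 159  70  71] 3775 ztop 0.041 c [ 0.6399 -0.0891] sz [0.08  0.082] 10.1
[125. 219.] [101 196  50  46] 1685 ztop 0.071 c [ 0.4589 -0.1212] sz [0.048 0.052] 5.2
[390. 266.] [364 246  49  46] 1279 ztop 0.014 c [ 0.8491 -0.2121] sz [0.059 0.087] 36.9
[102. 286.] [ 81 271  50  36] 989 ztop 0.041 c [ 0.4094 -0.2414] sz [0.066 0.039] 7.2
[222. 316.] [188 288  66  54] 2403 ztop 0.041 c [ 0.5823 -0.3039] sz [0.082 0.083] 19.3
to (0.475, -0.33, 0.25, -30) d [-2.806e-01 -1.550e-01  2.000e-04] turn [-0.     -0.0006  0.5234]
```

View pics/w2.png

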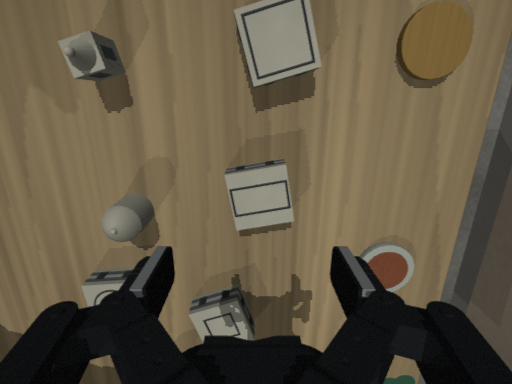

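The view shows the large-square tower at (277,39), the oblong tower at (259,194) with its long outline roughly along world x (about 10°), and the small-square tower at (222,316). The pinnacle is at (89,56) and the turret at (125,219).

In the tool's units: -0.281 m is -0.3747, -0.155 m is -0.2067, 0.523 rad is 0.1308.

Call:
move_arm([
  {"delta_pos": [-0.3747, -0.2067, 0], "turn": [0, 0, 0.1308], "fingers": 0},
  {"delta_pos": [-0.3747, -0.2067, 0], "turn": [0, 0, 0.1308], "fingers": 0},
  {"delta_pos": [-0.3747, -0.2067, 0], "turn": [0, 0, 0.1308], "fingers": 0},
  {"delta_pos": [-0.3747, -0.2067, 0], "turn": [0, 0, 0.1308], "fingers": 0},
  {"delta_pos": [-0.3747, -0.2067, 0], "turn": [0, 0, 0.1308], "fingers": 0},
  {"delta_pos": [-0.3747, -0.2067, 0], "turn": [0, 0, 0.1308], "fingers": 0},
  {"delta_pos": [-0.3747, -0.2067, 0], "turn": [0, 0, 0.1308], "fingers": 0},
  {"delta_pos": [-0.3747, -0.2067, 0], "turn": [0, 0, 0.1308], "fingers": 0},
  {"delta_pos": [-0.3747, -0.2067, 0], "turn": [0, 0, 0.1308], "fingers": 0},
])

```text
clock: 3.95
position: [0.4756, -0.3298, 0.2501]
ee_rot: [0.866, 0.501, 0.0, -0.0]
ft_force: [-0.7, 0.2, -0.7]
grip_width: 1.002
grasp_force: 0.0
```

```bash
python3 - <<'E'
from h import *
o,c,R,t=look("w3"); print(o["clock"],o["position"]); P,l=blobs(c,R,t)
# refine: robust edge fit per tower/ornament from all saved views, using only the flat-top band
for v in ("w1","w2","w3"):
    c=dict(np.load(v+".npz")); P=pts(c,c["wR"],c["wt"])
    print(v,"tower band z", np.median(P[...,2][(P[...,2]>.036)&(P[...,2]<.045)]).round(4))
    n,l,s,ce=cv2.connectedComponentsWithStats(((abs(P[...,2]-.0405)<.004)).astype(np.uint8))
    for i in range(1,n):
        if s[i,4]>2000:
            q=P[l==i]; r=cv2.minAreaRect(q[:,:2].astype(np.float32)); print(v,ce[i].round(),np.round(r[0],4),np.round(r[1],4),round(r[2],1),"mean",q.mean(0).round(4))
go(.4454,.0797,.18,-73.8)
E
```

```text
3.95 [ 0.47564398 -0.32983651  0.25010744]
[143.  19.] [111   0  61  45] 2134 ztop 0.073 c [ 0.4554 -0.1292] sz [0.037 0.052] 76.5
[318. 103.] [271  54  96  99] 5012 ztop 0.041 c [ 0.5819 -0.3041] sz [0.082 0.081] 19.0
[187. 142.] [140  97  93  91] 4462 ztop 0.042 c [ 0.4199 -0.2635] sz [0.082 0.081] 3.9
[297. 273.] [265 231  67  85] 4450 ztop 0.101 c [ 0.4592 -0.4808] sz [0.079 0.078] 26.4
w1 tower band z 0.0402
w2 tower band z 0.0401
w2 [277.  38.] [0.6592 0.0977] [0.0803 0.0804] 15.7 mean [0.6582 0.0969 0.0403]
w2 [259. 196.] [ 0.6401 -0.0899] [0.0802 0.0805] 10.2 mean [ 0.6401 -0.088   0.0401]
w3 tower band z 0.0403
w3 [319. 104.] [ 0.5828 -0.3045] [0.0803 0.0801] 19.1 mean [ 0.5833 -0.303   0.0402]
w3 [186. 143.] [ 0.4193 -0.2637] [0.0804 0.0803] 3.9 mean [ 0.4204 -0.2623  0.0404]
to (0.4454, 0.0797, 0.18, -73.8) d [ 0.3405 -0.2309  0.0703] turn [-2.000e-04 -1.000e-04  7.643e-01]
```

View pics/w3.png

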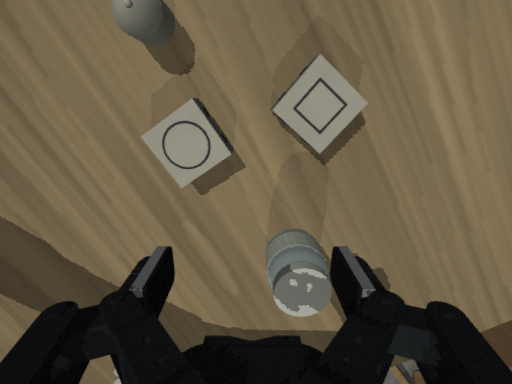

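The view shows the round tower at (187,143), the small-square tower at (318,103) and the jar at (297,273). Tower tops measure 80.3 mm square at z = 0.040, as they should. I'll go to the pinnacle.

```bash
python3 -c "
from h import *
go(.4454,.0797,.18,16.2)"
```

```text
to (0.4454, 0.0797, 0.18, 16.2) d [ 0.3405 -0.2309  0.0703] turn [-1.000e-04 -2.000e-04 -8.065e-01]
```

In the tool's units: 0.3405 m is 0.454, -0.231 m is -0.308, -0.806 rad is -0.2015.

Call:
move_arm([
  {"delta_pos": [0.454, -0.308, 0.0933], "turn": [0, 0, -0.2015], "fingers": 0},
  {"delta_pos": [0.454, -0.308, 0.0933], "turn": [0, 0, -0.2015], "fingers": 0},
  {"delta_pos": [0.454, -0.308, 0.0933], "turn": [0, 0, -0.2015], "fingers": 0},
  {"delta_pos": [0.454, -0.308, 0.0933], "turn": [0, 0, -0.2015], "fingers": 0},
  {"delta_pos": [0.454, -0.308, 0.0933], "turn": [0, 0, -0.2015], "fingers": 0},
  {"delta_pos": [0.454, -0.308, 0.0933], "turn": [0, 0, -0.2015], "fingers": 0},
  {"delta_pos": [0.454, -0.308, 0.0933], "turn": [0, 0, -0.2015], "fingers": 0},
  {"delta_pos": [0.454, -0.308, 0.0933], "turn": [0, 0, -0.2015], "fingers": 0},
  {"delta_pos": [0.454, -0.308, 0.0933], "turn": [0, 0, -0.2015], "fingers": 0},
  {"delta_pos": [0.454, -0.308, 0.0933], "turn": [0, 0, -0.2015], "fingers": 0},
])

```text
clock: 5.35
position: [0.4457, 0.0779, 0.1805]
ee_rot: [0.602, 0.799, 0.0, 0.0]
ft_force: [0.6, -0.9, 1.2]
grip_width: 0.997
grasp_force: 0.0
```

```bash
python3 - <<'E'
from h import *
o,c,R,t=look("w4"); print(o["clock"],o["position"]); P,l=blobs(c,R,t,zmin=.006)
go(.4454,.0797,.030,16.2)
E
```

```text
5.35 [0.44566016 0.07787937 0.18053276]
[247.  10.] [208   0  67  33] 1101 ztop 0.055 c [0.3915 0.2264] sz [0.062 0.024] 12.7
[505.  77.] [493  58  19  36] 357 ztop 0.025 c [0.6647 0.2469] sz [0.018 0.035] 33.8
[252. 180.] [233 157  39  47] 1765 ztop 0.077 c [0.4453 0.0799] sz [0.039 0.039] 15.5
[439. 212.] [389 175 106  77] 6870 ztop 0.041 c [0.6584 0.0975] sz [0.083 0.082] 15.7
[217. 319.] [195 296  44  49] 1465 ztop 0.062 c [ 0.4521 -0.1111] sz [0.052 0.029] 20.9
[331. 322.] [319 298  27  55] 730 ztop 0.041 c [ 0.6037 -0.0967] sz [0.011 0.083] 7.3
to (0.4454, 0.0797, 0.03, 16.2) d [0.0014 0.0002 0.1505] turn [ 0.0004 -0.0001 -0.0033]
```

```bash
python3 -c "
from h import *
o=get_obs();print(o['clock'],o['position'],np.abs(o['joint_velocities']).max())"
```

```text
5.5 [0.44555289 0.07830154 0.18045142] 0.005591531941966251
```

In the tool's units: 0.15 m is 0.2, 0.13 m is 0.1733.

Call:
move_arm([
  {"delta_pos": [0, 0, 0.0667], "turn": [0, 0, 0], "fingers": 0},
  {"delta_pos": [0, 0, 0.1333], "turn": [0, 0, 0], "fingers": 0},
  {"delta_pos": [0, 0, 0.1733], "turn": [0, 0, 0], "fingers": 0},
  {"delta_pos": [0, 0, 0.2], "turn": [0, 0, 0], "fingers": 0},
  {"delta_pos": [0, 0, 0.2], "turn": [0, 0, 0], "fingers": 0},
  {"delta_pos": [0, 0, 0.2], "turn": [0, 0, 0], "fingers": 0},
])

```text
clock: 6.25
position: [0.446, 0.079, 0.0312]
ee_rot: [0.601, 0.799, 0.0, 0.0]
ft_force: [-0.2, 0.2, 0.6]
grip_width: 1.0
grasp_force: 0.0
```

Call:
move_arm([
  {"delta_pos": [0, 0, 0], "turn": [0, 0, 0], "fingers": 1},
  {"delta_pos": [0, 0, 0], "turn": [0, 0, 0], "fingers": 1},
  {"delta_pos": [0, 0, 0], "turn": [0, 0, 0], "fingers": 1},
  {"delta_pos": [0, 0, 0], "turn": [0, 0, 0], "fingers": 1},
  {"delta_pos": [0, 0, 0], "turn": [0, 0, 0], "fingers": 1},
  {"delta_pos": [0, 0, 0], "turn": [0, 0, 0], "fingers": 1},
  {"delta_pos": [0, 0, 0], "turn": [0, 0, 0], "fingers": 1},
  {"delta_pos": [0, 0, 0], "turn": [0, 0, 0], "fingers": 1},
], force=35)

```text
clock: 7.25
position: [0.4457, 0.0792, 0.0308]
ee_rot: [0.601, 0.799, 0.0, 0.0]
ft_force: [-2.5, 0.3, 6.2]
grip_width: 0.441
grasp_force: 35.3
```

```bash
python3 -c "
from h import *
o=get_obs();print(o['clock'],o['position'],o['grip_width']*.085)
go(.5828,-.3045,.18,19.1)"
```

```text
7.25 [0.44569173 0.07923223 0.03080886] 0.037522227132291634
to (0.5828, -0.3045, 0.18, 19.1) d [-0.4067  0.0254 -0.1493] turn [ 0.0007 -0.0003 -0.0523]
```

In the tool's units: -0.4075 m is -0.5433, -0.149 m is -0.1987, -0.052 rad is -0.013.

Call:
move_arm([
  {"delta_pos": [0, 0, -0.0667], "turn": [0, 0, 0], "fingers": 1},
  {"delta_pos": [0, 0, -0.1333], "turn": [0, 0, 0], "fingers": 1},
  {"delta_pos": [-0.04, 0.0027, -0.1987], "turn": [0, 0, 0], "fingers": 1},
  {"delta_pos": [-0.1067, 0.0067, -0.1987], "turn": [0, 0, 0], "fingers": 1},
  {"delta_pos": [-0.1867, 0.012, -0.1987], "turn": [0, 0, -0.013], "fingers": 1},
  {"delta_pos": [-0.2667, 0.016, -0.1987], "turn": [0, 0, -0.013], "fingers": 1},
  {"delta_pos": [-0.3467, 0.0213, -0.1987], "turn": [0, 0, -0.013], "fingers": 1},
  {"delta_pos": [-0.4267, 0.0267, -0.1987], "turn": [0, 0, -0.013], "fingers": 1},
  {"delta_pos": [-0.4933, 0.0307, -0.1987], "turn": [0, 0, -0.013], "fingers": 1},
  {"delta_pos": [-0.5333, 0.0333, -0.1987], "turn": [0, 0, -0.013], "fingers": 1},
  {"delta_pos": [-0.5433, 0.034, -0.1987], "turn": [0, 0, -0.013], "fingers": 1},
  {"delta_pos": [-0.5433, 0.034, -0.1987], "turn": [0, 0, -0.013], "fingers": 1},
])

```text
clock: 8.75
position: [0.5827, -0.3051, 0.1788]
ee_rot: [0.58, 0.814, -0.0, -0.0]
ft_force: [0.4, 0.0, -1.2]
grip_width: 0.44
grasp_force: 35.9
```

Call:
move_arm([
  {"delta_pos": [0, 0, 0], "turn": [0, 0, 0], "fingers": 1},
  {"delta_pos": [0, 0, 0], "turn": [0, 0, 0], "fingers": 1},
])

```text
clock: 9.0
position: [0.5831, -0.3041, 0.1795]
ee_rot: [0.58, 0.815, 0.0, -0.0]
ft_force: [-0.8, 0.9, -1.3]
grip_width: 0.44
grasp_force: 35.9
```

```bash
python3 - <<'E'
from h import *
o,c,R,t=look("w5"); print(o["clock"],o["position"],o["grasp_force"]); P,l=blobs(c,R,t,zmin=.006)
go(.5831,-.3053,.0718,19.1)
E
```

```text
9.0 [ 0.5831067  -0.30412284  0.179481  ] 35.92305779457092
[389.  17.] [333   0 111  41] 3543 ztop 0.041 c [ 0.6453 -0.1199] sz [0.082 0.025] 12.8
[103.  87.] [ 53  29 107 114] 9124 ztop 0.042 c [ 0.4194 -0.2637] sz [0.082 0.082] 4.1
[251. 173.] [211 140  81  80] 5183 ztop 0.041 c [ 0.5818 -0.304 ] sz [0.081 0.081] 19.1
[482. 179.] [446 140  66  77] 4110 ztop 0.014 c [ 0.8305 -0.2258] sz [0.069 0.089] 35.4
[ 86. 290.] [ 32 244 116 105] 5724 ztop 0.101 c [ 0.4534 -0.4732] sz [0.079 0.06 ] 32.5
to (0.5831, -0.3053, 0.0718, 19.1) d [-6.000e-04 -1.000e-04  1.077e-01] turn [ 0.0004 -0.0002  0.0004]
```

View pics/w5.png

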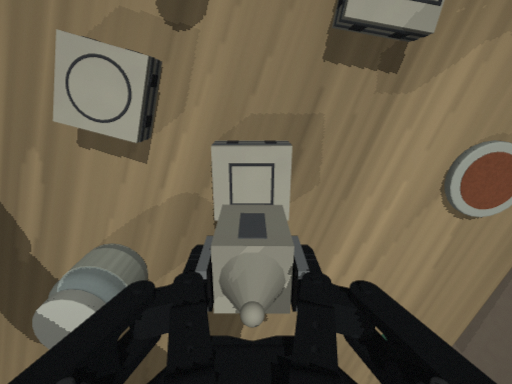

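The pinnacle is held upright at (252,265), and the small-square outline is at (251,185), lined up with it. I'll lower it.

In the tool's units: 0.1085 m is 0.1447, 0.108 m is 0.144.

Call:
move_arm([
  {"delta_pos": [-0.0007, 0, 0.0667], "turn": [0, 0, 0], "fingers": 1},
  {"delta_pos": [-0.0007, 0, 0.1133], "turn": [0, 0, 0], "fingers": 1},
  {"delta_pos": [-0.0007, 0, 0.1333], "turn": [0, 0, 0], "fingers": 1},
  {"delta_pos": [-0.0007, 0, 0.14], "turn": [0, 0, 0], "fingers": 1},
  {"delta_pos": [-0.0007, 0, 0.144], "turn": [0, 0, 0], "fingers": 1},
  {"delta_pos": [-0.0007, 0, 0.1447], "turn": [0, 0, 0], "fingers": 1},
  {"delta_pos": [-0.0007, 0, 0.1447], "turn": [0, 0, 0], "fingers": 1},
  {"delta_pos": [-0.0007, 0, 0.1447], "turn": [0, 0, 0], "fingers": 1},
])

```text
clock: 10.15
position: [0.5832, -0.3059, 0.0712]
ee_rot: [0.58, 0.815, 0.0, 0.0]
ft_force: [-0.9, -0.5, -1.5]
grip_width: 0.435
grasp_force: 35.9
```

```bash
python3 - <<'E'
from h import *
o=get_obs(); print(o["position"],o["ft_force"]);go(.5831,-.3053,.0715,19.1)
E
```

```text
[ 0.58322429 -0.30592706  0.07121613] [-0.94124269 -0.53799474 -1.46764498]
to (0.5831, -0.3053, 0.0715, 19.1) d [ 0.0006  0.0001 -0.0003] turn [ 0.0005  0.0003 -0.0003]
```

In the tool's units: 0.001 m is 0.0013, 0.0005 m is 0.0007.

Call:
move_arm([
  {"delta_pos": [0.0005, 0, 0.0007], "turn": [0, 0, 0], "fingers": 1},
  {"delta_pos": [0.0005, 0, 0.0013], "turn": [0, 0, 0], "fingers": 1},
  {"delta_pos": [0.0005, 0, 0.0013], "turn": [0, 0, 0], "fingers": 1},
])

```text
clock: 10.52
position: [0.5832, -0.3058, 0.0709]
ee_rot: [0.58, 0.814, 0.0, 0.001]
ft_force: [-3.2, 1.7, 8.9]
grip_width: 0.441
grasp_force: 37.1
```

In the tool's units: -0.14 m is -0.1867, -0.08 m is -0.1067.

Call:
move_arm([
  {"delta_pos": [0, 0, 0], "turn": [0, 0, 0], "fingers": 0},
  {"delta_pos": [0, 0, 0], "turn": [0, 0, 0], "fingers": 0},
  {"delta_pos": [0, 0, 0], "turn": [0, 0, 0], "fingers": 0},
  {"delta_pos": [0, 0, 0], "turn": [0, 0, 0], "fingers": 0},
  {"delta_pos": [0, 0, 0], "turn": [0, 0, 0], "fingers": 0},
  {"delta_pos": [0, 0, -0.04], "turn": [0, 0, 0], "fingers": 0},
  {"delta_pos": [0, 0, -0.1067], "turn": [0, 0, 0], "fingers": 0},
  {"delta_pos": [0, 0, -0.1867], "turn": [0, 0, 0], "fingers": 0},
  {"delta_pos": [0, 0, -0.1867], "turn": [0, 0, 0], "fingers": 0},
  {"delta_pos": [0, 0, -0.1867], "turn": [0, 0, 0], "fingers": 0},
])

```text
clock: 11.78
position: [0.5828, -0.3053, 0.2094]
ee_rot: [0.58, 0.815, 0.0, -0.0]
ft_force: [0.0, -0.5, -0.8]
grip_width: 0.999
grasp_force: 0.0
```

```bash
cat >> h.py <<'E'
def check(c,R,t,xy,half):
    """placed ornament's footprint (points above tower top) against tower centre and yaw"""
    P=pts(c,R,t); m=(P[...,2]>.046)&(P[...,2]<.125)&(np.hypot(P[...,0]-xy[0],P[...,1]-xy[1])<.06)&(c["range_z"]>.12)
    r=cv2.minAreaRect(P[m][:,:2].astype(np.float32)); print("placed",np.round(r[0],4),np.round(r[1],4),round(r[2],1),"off mm",((np.array(r[0])-xy)*1e3).round(1),"ztop",P[m][:,2].max().round(3))
E
python3 - <<'E'
from h import *
o,c,R,t=look("w6"); print(o["clock"],o["position"],o["grip_width"]); check(c,R,t,np.array([.5828,-.3045]),.019); blobs(c,R,t)
go(.39,.2555,.21,-12.7); go(.39,.2555,.21,77.3)
E
```

```text
11.775 [ 0.58281372 -0.30527071  0.20939982] 0.9993503611875015
placed [ 0.5826 -0.3051] [0.0393 0.0387] 18.9 off mm [-0.2 -0.6] ztop 0.12
[378.  19.] [327   0 101  45] 3623 ztop 0.042 c [ 0.6455 -0.1166] sz [0.083 0.033] 13.1
[118.  88.] [ 73  36  95 102] 7260 ztop 0.042 c [ 0.4199 -0.2641] sz [0.082 0.081] 4.0
[252. 173.] [215 137  74  73] 5145 ztop 0.112 c [ 0.5825 -0.3049] sz [0.081 0.082] 19.4
[472. 172.] [434 137  75  70] 3924 ztop 0.015 c [ 0.8396 -0.221 ] sz [0.088 0.088] 35.7
[101. 270.] [ 54 235  97  74] 3719 ztop 0.101 c [ 0.4495 -0.4648] sz [0.074 0.041] 34.4
to (0.39, 0.2555, 0.21, -12.7) d [ 0.5927  0.0015 -0.0008] turn [-0.0021 -0.0011  0.5547]
to (0.39, 0.2555, 0.21, 77.3) d [ 0.5927  0.0015 -0.0008] turn [-8.0000e-04 -2.3000e-03 -1.0161e+00]
```

View pics/w6.png

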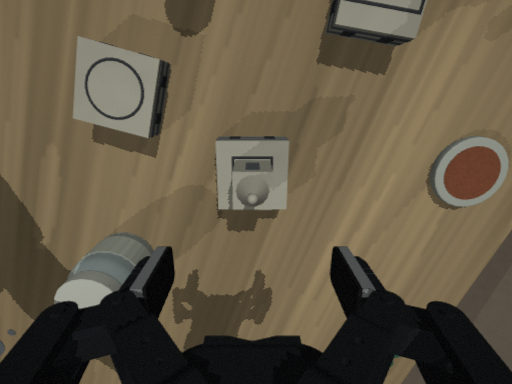

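The pinnacle stands centred in its outline at (252,175), within 1 mm. The lantern is next.

In the tool's units: 0.593 m is 0.7907, 0.02 m is 0.0267, 0.555 rad is 0.1388.

Call:
move_arm([
  {"delta_pos": [0.7907, 0.002, 0.0267], "turn": [0, 0, 0.1388], "fingers": 0},
  {"delta_pos": [0.7907, 0.002, 0.0267], "turn": [0, 0, 0.1388], "fingers": 0},
  {"delta_pos": [0.7907, 0.002, 0.0267], "turn": [0, 0, 0.1388], "fingers": 0},
  {"delta_pos": [0.7907, 0.002, 0.0267], "turn": [0, 0, 0.1388], "fingers": 0},
  {"delta_pos": [0.7907, 0.002, 0.0267], "turn": [0, 0, 0.1388], "fingers": 0},
  {"delta_pos": [0.7907, 0.002, 0.0267], "turn": [0, 0, 0.1388], "fingers": 0},
  {"delta_pos": [0.7907, 0.002, 0.0267], "turn": [0, 0, 0.1388], "fingers": 0},
  {"delta_pos": [0.7907, 0.002, 0.0267], "turn": [0, 0, 0.1388], "fingers": 0},
  {"delta_pos": [0.7907, 0.002, 0.0267], "turn": [0, 0, 0.1388], "fingers": 0},
  {"delta_pos": [0.7907, 0.002, 0.0267], "turn": [0, 0, 0.1388], "fingers": 0},
  {"delta_pos": [0.7907, 0.002, 0.0267], "turn": [0, 0, 0.1388], "fingers": 0},
  {"delta_pos": [0.7907, 0.002, 0.0267], "turn": [0, 0, 0.1388], "fingers": 0},
])

```text
clock: 13.42
position: [0.3905, 0.2546, 0.1892]
ee_rot: [0.781, 0.624, -0.001, 0.0]
ft_force: [0.4, -0.2, 0.5]
grip_width: 1.002
grasp_force: 0.0
```

Call:
move_arm([
  {"delta_pos": [0, 0, 0], "turn": [0, 0, 0], "fingers": 0},
  {"delta_pos": [0, 0, 0], "turn": [0, 0, 0], "fingers": 0},
  {"delta_pos": [0, 0, 0], "turn": [0, 0, 0], "fingers": 0},
])

```text
clock: 13.8
position: [0.3907, 0.255, 0.1899]
ee_rot: [0.781, 0.624, 0.0, -0.0]
ft_force: [-0.4, -0.2, -0.3]
grip_width: 0.995
grasp_force: 0.0
```

```bash
python3 - <<'E'
from h import *
o,c,R,t=look("w7"); print(o["clock"],o["position"],get_obs()["position"]); blobs(c,R,t,zmin=.006)
go(.39,.2555,.03,-12.7)
E
```

```text
13.8 [0.39071158 0.25504356 0.1898826 ] [0.3905464  0.25531107 0.18985014]
[336.  68.] [304  25  66  88] 3689 ztop 0.073 c [0.4913 0.3416] sz [0.068 0.033] 65.0
[452.  52.] [394  25 118  53] 4822 ztop 0.073 c [0.5976 0.3346] sz [0.033 0.07 ] 71.2
[500. 119.] [485 102  27  34] 742 ztop 0.037 c [0.6609 0.259 ] sz [0.032 0.003] 75.5
[251. 179.] [221 148  61  63] 3655 ztop 0.072 c [0.39   0.2557] sz [0.061 0.06 ] 77.2
[483. 251.] [442 205  70  92] 4446 ztop 0.041 c [0.6581 0.0975] sz [0.082 0.083] 15.8
[ 12. 335.] [  0 318  36  44] 671 ztop 0.017 c [-0.0052  0.1011] sz [0.092 0.033] 36.4
[496. 345.] [477 327  35  44] 498 ztop 0.041 c [ 0.6743 -0.0646] sz [0.017 0.053] 28.7
[100. 372.] [ 79 355  42  29] 822 ztop 0.022 c [0.0939 0.0024] sz [0.06  0.044] 89.2
to (0.39, 0.2555, 0.03, -12.7) d [ 0.     -0.0006  0.1599] turn [ 0.     -0.0002 -0.0007]
```

In the tool's units: 0.166 m is 0.2213, -0.0006 m is -0.0008.

Call:
move_arm([
  {"delta_pos": [0, -0.0008, 0.0667], "turn": [0, 0, 0], "fingers": 0},
  {"delta_pos": [0, -0.0008, 0.1333], "turn": [0, 0, 0], "fingers": 0},
  {"delta_pos": [0, -0.0008, 0.1867], "turn": [0, 0, 0], "fingers": 0},
  {"delta_pos": [0, -0.0008, 0.2133], "turn": [0, 0, 0], "fingers": 0},
  {"delta_pos": [0, -0.0008, 0.2213], "turn": [0, 0, 0], "fingers": 0},
  {"delta_pos": [0, -0.0008, 0.2213], "turn": [0, 0, 0], "fingers": 0},
  {"delta_pos": [0, -0.0008, 0.2213], "turn": [0, 0, 0], "fingers": 1},
  {"delta_pos": [0, -0.0008, 0.2213], "turn": [0, 0, 0], "fingers": 1},
  {"delta_pos": [0, -0.0008, 0.2213], "turn": [0, 0, 0], "fingers": 1},
  {"delta_pos": [0, -0.0008, 0.2213], "turn": [0, 0, 0], "fingers": 1},
  {"delta_pos": [0, -0.0008, 0.2213], "turn": [0, 0, 0], "fingers": 1},
  {"delta_pos": [0, -0.0008, 0.2213], "turn": [0, 0, 0], "fingers": 1},
], force=45)

```text
clock: 15.45
position: [0.3905, 0.2562, 0.0249]
ee_rot: [0.781, 0.624, 0.001, -0.0]
ft_force: [-0.8, -0.9, 6.1]
grip_width: 0.698
grasp_force: 48.6
```

```bash
python3 -c "
from h import *
o=get_obs();print(o['clock'],o['position'],o['grip_width']*.085,o['grasp_force'])
go(.6592,.0977,.19,15.7)"
```

```text
15.45 [0.39046145 0.25616436 0.02491067] 0.05933938967856981 48.56843590736389
to (0.6592, 0.0977, 0.19, 15.7) d [-0.0951  0.2972 -0.165 ] turn [ 0.0012 -0.0016 -0.496 ]
```

In the tool's units: 0.297 m is 0.396, -0.165 m is -0.22, -0.496 rad is -0.124.

Call:
move_arm([
  {"delta_pos": [0, 0, -0.0667], "turn": [0, 0, 0], "fingers": 1},
  {"delta_pos": [0, 0, -0.1467], "turn": [0, 0, 0], "fingers": 1},
  {"delta_pos": [-0.0133, 0.04, -0.22], "turn": [0, 0, -0.025], "fingers": 1},
  {"delta_pos": [-0.0347, 0.1067, -0.22], "turn": [0, 0, -0.0625], "fingers": 1},
  {"delta_pos": [-0.06, 0.1867, -0.22], "turn": [0, 0, -0.1], "fingers": 1},
  {"delta_pos": [-0.0853, 0.2667, -0.22], "turn": [0, 0, -0.124], "fingers": 1},
  {"delta_pos": [-0.1067, 0.3333, -0.22], "turn": [0, 0, -0.124], "fingers": 1},
  {"delta_pos": [-0.12, 0.38, -0.22], "turn": [0, 0, -0.124], "fingers": 1},
  {"delta_pos": [-0.126, 0.396, -0.22], "turn": [0, 0, -0.124], "fingers": 1},
  {"delta_pos": [-0.126, 0.396, -0.22], "turn": [0, 0, -0.124], "fingers": 1},
  {"delta_pos": [-0.126, 0.396, -0.22], "turn": [0, 0, -0.124], "fingers": 1},
  {"delta_pos": [-0.126, 0.396, -0.22], "turn": [0, 0, -0.124], "fingers": 1},
])

```text
clock: 16.95
position: [0.6581, 0.0993, 0.1891]
ee_rot: [0.603, 0.798, 0.0, -0.0]
ft_force: [0.4, 0.3, -3.2]
grip_width: 0.694
grasp_force: 51.3
```

Call:
move_arm([
  {"delta_pos": [0, 0, 0], "turn": [0, 0, 0], "fingers": 1},
  {"delta_pos": [0, 0, 0], "turn": [0, 0, 0], "fingers": 1},
])

```text
clock: 17.2
position: [0.6586, 0.0983, 0.1889]
ee_rot: [0.604, 0.797, 0.0, -0.0]
ft_force: [0.8, 0.6, -2.7]
grip_width: 0.696
grasp_force: 51.3
```

```bash
python3 - <<'E'
from h import *
o=get_obs(); print(o["clock"],o["position"],o["grasp_force"],o["ft_force"]);go(.659,.0983,.0655,15.7)
E
```

```text
17.2 [0.65860096 0.09833766 0.18893124] 51.2581068277359 [ 0.82228705  0.61838911 -2.7483569 ]
to (0.659, 0.0983, 0.0655, 15.7) d [-0.0002  0.0004  0.1234] turn [ 0.0002 -0.0003  0.0004]
```

Position is good, so I'll descend with a gentle contact.

In the tool's units: 0.1245 m is 0.166, 0.0003 m is 0.0004.

Call:
move_arm([
  {"delta_pos": [0, 0.0004, 0.0667], "turn": [0, 0, 0], "fingers": 1},
  {"delta_pos": [0, 0.0004, 0.1267], "turn": [0, 0, 0], "fingers": 1},
  {"delta_pos": [0, 0.0004, 0.1533], "turn": [0, 0, 0], "fingers": 1},
  {"delta_pos": [0, 0.0004, 0.1613], "turn": [0, 0, 0], "fingers": 1},
  {"delta_pos": [0, 0.0004, 0.1647], "turn": [0, 0, 0], "fingers": 1},
  {"delta_pos": [0, 0.0004, 0.1653], "turn": [0, 0, 0], "fingers": 1},
  {"delta_pos": [0, 0.0004, 0.166], "turn": [0, 0, 0], "fingers": 1},
  {"delta_pos": [0, 0.0004, 0.166], "turn": [0, 0, 0], "fingers": 1},
  {"delta_pos": [0, 0.0004, 0.166], "turn": [0, 0, 0], "fingers": 1},
])

```text
clock: 18.32
position: [0.6595, 0.0982, 0.065]
ee_rot: [0.604, 0.797, 0.0, 0.0]
ft_force: [0.1, -0.9, 2.2]
grip_width: 0.695
grasp_force: 51.7
```

In the tool's units: -0.145 m is -0.1933, -0.14 m is -0.1867.

Call:
move_arm([
  {"delta_pos": [0, 0, 0], "turn": [0, 0, 0], "fingers": 0},
  {"delta_pos": [0, 0, 0], "turn": [0, 0, 0], "fingers": 0},
  {"delta_pos": [0, 0, 0], "turn": [0, 0, 0], "fingers": 0},
  {"delta_pos": [0, 0, 0], "turn": [0, 0, 0], "fingers": 0},
  {"delta_pos": [0, 0, 0], "turn": [0, 0, 0], "fingers": 0},
  {"delta_pos": [0, 0, -0.04], "turn": [0, 0, 0], "fingers": 0},
  {"delta_pos": [0, 0, -0.1067], "turn": [0, 0, 0], "fingers": 0},
  {"delta_pos": [0, 0, -0.1867], "turn": [0, 0, 0], "fingers": 0},
  {"delta_pos": [0, 0, -0.1933], "turn": [0, 0, 0], "fingers": 0},
  {"delta_pos": [0, 0, -0.1933], "turn": [0, 0, 0], "fingers": 0},
])

```text
clock: 19.58
position: [0.6591, 0.0982, 0.2093]
ee_rot: [0.604, 0.797, 0.0, 0.0]
ft_force: [0.2, 0.2, -0.3]
grip_width: 0.999
grasp_force: 0.0
```

```bash
python3 - <<'E'
from h import *
o,c,R,t=look("w8"); print(o["clock"],o["position"],o["grip_width"]); check(c,R,t,np.array([.6592,.0977]),.03); blobs(c,R,t)
go(.457,-.1213,.19,-15)
E
```

```text
19.575 [0.65910246 0.09817009 0.2093326 ] 0.9985473034383461
placed [0.6596 0.0976] [0.0603 0.0608] 15.6 off mm [ 0.4 -0.1] ztop 0.116
[330.  39.] [289   0  85  76] 3598 ztop 0.075 c [0.6949 0.2512] sz [0.033 0.068] 76.2
[457.  38.] [405   0 107  91] 4701 ztop 0.017 c [0.8291 0.2976] sz [0.106 0.05 ] 63.0
[252. 177.] [216 137  74  84] 5739 ztop 0.111 c [0.659  0.0985] sz [0.081 0.08 ] 15.6
[396. 207.] [363 177  67  61] 3168 ztop 0.017 c [0.8497 0.0994] sz [0.083 0.083] 64.7
[ 61. 286.] [ 31 263  61  51] 1844 ztop 0.071 c [ 0.4597 -0.1148] sz [0.038 0.052] 70.8
[202. 296.] [171 263  64  67] 3772 ztop 0.042 c [ 0.6413 -0.0894] sz [0.081 0.083] 10.4
[ 10. 338.] [  0 324  29  38] 510 ztop 0.041 c [ 0.3821 -0.2411] sz [0.049 0.024] 63.4
to (0.457, -0.1213, 0.19, -15) d [-0.1567 -0.2532  0.0182] turn [-2.500e-03  5.000e-04  5.359e-01]
```

View pics/w8.png

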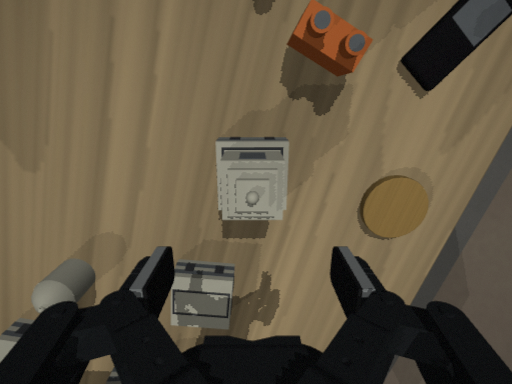

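The lantern stands centred in its outline at (252,185), within 0.5 mm. The turret is next.

In the tool's units: -0.253 m is -0.3373, -0.157 m is -0.2093, 0.536 rad is 0.134.

Call:
move_arm([
  {"delta_pos": [-0.2093, -0.3373, 0.024], "turn": [0, 0, 0.134], "fingers": 0},
  {"delta_pos": [-0.2093, -0.3373, 0.024], "turn": [0, 0, 0.134], "fingers": 0},
  {"delta_pos": [-0.2093, -0.3373, 0.024], "turn": [0, 0, 0.134], "fingers": 0},
  {"delta_pos": [-0.2093, -0.3373, 0.024], "turn": [0, 0, 0.134], "fingers": 0},
  {"delta_pos": [-0.2093, -0.3373, 0.024], "turn": [0, 0, 0.134], "fingers": 0},
  {"delta_pos": [-0.2093, -0.3373, 0.024], "turn": [0, 0, 0.134], "fingers": 0},
  {"delta_pos": [-0.2093, -0.3373, 0.024], "turn": [0, 0, 0.134], "fingers": 0},
  {"delta_pos": [-0.2093, -0.3373, 0.024], "turn": [0, 0, 0.134], "fingers": 0},
  {"delta_pos": [-0.2093, -0.3373, 0.024], "turn": [0, 0, 0.134], "fingers": 0},
  {"delta_pos": [-0.2093, -0.3373, 0.024], "turn": [0, 0, 0.134], "fingers": 0},
])

```text
clock: 20.98
position: [0.4582, -0.1212, 0.1912]
ee_rot: [0.793, 0.609, -0.0, 0.0]
ft_force: [-0.2, -0.8, -0.6]
grip_width: 1.004
grasp_force: 0.0
```

```bash
python3 - <<'E'
from h import *
from scipy.optimize import least_squares
o,c,R,t=look("w9"); print(o["clock"],o["position"],get_obs()["position"]); P,l=blobs(c,R,t,zmin=.006)
m=(P[...,2]>.006)&(P[...,2]<.1)&(np.hypot(P[...,0]-.457,P[...,1]+.1213)<.045)
h=cv2.convexHull(P[m][:,:2].astype(np.float32)); print("circle",cv2.minEnclosingCircle(h))
go(.457,-.1213,.024,-15)
E
```

```text
20.975 [ 0.45821111 -0.12119993  0.19115519] [ 0.4580668  -0.12145149  0.19124141]
[417. 102.] [359  44 114 115] 8379 ztop 0.041 c [ 0.6399 -0.0896] sz [0.082 0.082] 10.2
[251. 180.] [226 152  50  56] 2190 ztop 0.073 c [ 0.4566 -0.1216] sz [0.051 0.051] 76.9
[396. 273.] [360 240  70  68] 2173 ztop 0.084 c [ 0.5993 -0.2985] sz [0.044 0.083] 18.4
[250. 287.] [210 245  81  83] 4507 ztop 0.041 c [ 0.4194 -0.2632] sz [0.082 0.082] 4.1
circle ((0.4569590389728546, -0.12188044935464859), 0.0261395201086998)
to (0.457, -0.1213, 0.024, -15) d [-1.000e-04 -1.100e-03  1.672e-01] turn [-0.0001  0.0001 -0.    ]
```

In the tool's units: 0.166 m is 0.2213, 0.16 m is 0.2133.

Call:
move_arm([
  {"delta_pos": [-0.0007, -0.0011, 0.0667], "turn": [0, 0, 0], "fingers": 0},
  {"delta_pos": [-0.0007, -0.0011, 0.1333], "turn": [0, 0, 0], "fingers": 0},
  {"delta_pos": [-0.0007, -0.0011, 0.1867], "turn": [0, 0, 0], "fingers": 0},
  {"delta_pos": [-0.0007, -0.0011, 0.2133], "turn": [0, 0, 0], "fingers": 0},
  {"delta_pos": [-0.0007, -0.0011, 0.2213], "turn": [0, 0, 0], "fingers": 0},
  {"delta_pos": [-0.0007, -0.0011, 0.2213], "turn": [0, 0, 0], "fingers": 0},
  {"delta_pos": [-0.0007, -0.0011, 0.2213], "turn": [0, 0, 0], "fingers": 1},
  {"delta_pos": [-0.0007, -0.0011, 0.2213], "turn": [0, 0, 0], "fingers": 1},
  {"delta_pos": [-0.0007, -0.0011, 0.2213], "turn": [0, 0, 0], "fingers": 1},
  {"delta_pos": [-0.0007, -0.0011, 0.2213], "turn": [0, 0, 0], "fingers": 1},
  {"delta_pos": [-0.0007, -0.0011, 0.2213], "turn": [0, 0, 0], "fingers": 1},
  {"delta_pos": [-0.0007, -0.0011, 0.2213], "turn": [0, 0, 0], "fingers": 1},
], force=40)

```text
clock: 22.62
position: [0.4577, -0.1217, 0.0262]
ee_rot: [0.793, 0.609, 0.001, 0.0]
ft_force: [-2.6, 1.4, 7.4]
grip_width: 0.596
grasp_force: 40.4
```

```bash
python3 -c "
from h import *
o=get_obs();print(o['clock'],o['position'],o['grip_width']*.085,o['grasp_force'])
go(.4193,-.2637,.19,-15)"
```

```text
22.625 [ 0.45770245 -0.12171179  0.02619335] 0.05063058903180949 40.44822002062574
to (0.4193, -0.2637, 0.19, -15) d [-1.469e-01 -1.000e-04 -1.640e-01] turn [ 0.0011 -0.001  -0.0001]
```

In the tool's units: -0.164 m is -0.2187, -0.1465 m is -0.1953.

Call:
move_arm([
  {"delta_pos": [0, 0, -0.0667], "turn": [0, 0, 0], "fingers": 1},
  {"delta_pos": [0, 0, -0.1467], "turn": [0, 0, 0], "fingers": 1},
  {"delta_pos": [-0.0133, 0, -0.2187], "turn": [0, 0, 0], "fingers": 1},
  {"delta_pos": [-0.0667, 0, -0.2187], "turn": [0, 0, 0], "fingers": 1},
  {"delta_pos": [-0.1333, 0, -0.2187], "turn": [0, 0, 0], "fingers": 1},
  {"delta_pos": [-0.18, 0, -0.2187], "turn": [0, 0, 0], "fingers": 1},
  {"delta_pos": [-0.1953, 0, -0.2187], "turn": [0, 0, 0], "fingers": 1},
  {"delta_pos": [-0.1953, 0, -0.2187], "turn": [0, 0, 0], "fingers": 1},
  {"delta_pos": [-0.1953, 0, -0.2187], "turn": [0, 0, 0], "fingers": 1},
  {"delta_pos": [-0.1953, 0, -0.2187], "turn": [0, 0, 0], "fingers": 1},
  {"delta_pos": [-0.1953, 0, -0.2187], "turn": [0, 0, 0], "fingers": 1},
])

```text
clock: 24.0
position: [0.4194, -0.2626, 0.1893]
ee_rot: [0.793, 0.609, 0.0, -0.0]
ft_force: [0.6, -0.8, -1.9]
grip_width: 0.595
grasp_force: 43.6
```

```bash
python3 - <<'E'
from h import *
o=get_obs(); print(o["clock"],o["position"],o["grasp_force"],o["ft_force"]);go(.4194,-.2633,.0663,-15)
E
```

```text
24.0 [ 0.41943569 -0.26263586  0.18925342] 43.55920102447271 [ 0.55847076 -0.77402332 -1.86733903]
to (0.4194, -0.2633, 0.0663, -15) d [-7.00e-04  1.00e-04  1.23e-01] turn [-0.     -0.0003  0.0009]
```

In the tool's units: 0.124 m is 0.1653, 0.1235 m is 0.1647.

Call:
move_arm([
  {"delta_pos": [-0.0007, 0, 0.0667], "turn": [0, 0, 0], "fingers": 1},
  {"delta_pos": [-0.0007, 0, 0.1267], "turn": [0, 0, 0], "fingers": 1},
  {"delta_pos": [-0.0007, 0, 0.1533], "turn": [0, 0, 0], "fingers": 1},
  {"delta_pos": [-0.0007, 0, 0.1613], "turn": [0, 0, 0], "fingers": 1},
  {"delta_pos": [-0.0007, 0, 0.164], "turn": [0, 0, 0], "fingers": 1},
  {"delta_pos": [-0.0007, 0, 0.1647], "turn": [0, 0, 0], "fingers": 1},
  {"delta_pos": [-0.0007, 0, 0.1653], "turn": [0, 0, 0], "fingers": 1},
  {"delta_pos": [-0.0007, 0, 0.1653], "turn": [0, 0, 0], "fingers": 1},
  {"delta_pos": [-0.0007, 0, 0.1653], "turn": [0, 0, 0], "fingers": 1},
])

```text
clock: 25.12
position: [0.4197, -0.2639, 0.0662]
ee_rot: [0.793, 0.609, 0.001, 0.0]
ft_force: [-2.0, 1.7, 4.6]
grip_width: 0.596
grasp_force: 44.3
```

Contact is made, so I'll release.

In the tool's units: -0.145 m is -0.1933, -0.14 m is -0.1867.

Call:
move_arm([
  {"delta_pos": [0, 0, 0], "turn": [0, 0, 0], "fingers": 0},
  {"delta_pos": [0, 0, 0], "turn": [0, 0, 0], "fingers": 0},
  {"delta_pos": [0, 0, 0], "turn": [0, 0, 0], "fingers": 0},
  {"delta_pos": [0, 0, 0], "turn": [0, 0, 0], "fingers": 0},
  {"delta_pos": [0, 0, 0], "turn": [0, 0, 0], "fingers": 0},
  {"delta_pos": [0, 0, -0.04], "turn": [0, 0, 0], "fingers": 0},
  {"delta_pos": [0, 0, -0.1067], "turn": [0, 0, 0], "fingers": 0},
  {"delta_pos": [0, 0, -0.1867], "turn": [0, 0, 0], "fingers": 0},
  {"delta_pos": [0, 0, -0.1933], "turn": [0, 0, 0], "fingers": 0},
  {"delta_pos": [0, 0, -0.1933], "turn": [0, 0, 0], "fingers": 0},
])

```text
clock: 26.38
position: [0.4191, -0.2634, 0.2101]
ee_rot: [0.793, 0.609, 0.001, -0.0]
ft_force: [-0.4, 0.8, -1.3]
grip_width: 1.001
grasp_force: 0.0
```

```bash
python3 - <<'E'
from h import *
o,c,R,t=look("w10"); print(o["clock"],o["position"],o["joint_pos"].round(2)); check(c,R,t,np.array([.4193,-.2637]),.026); blobs(c,R,t)
go(.5975,.3345,.21,71.2)
E
```

```text
26.375 [ 0.4191361  -0.263428    0.21009661] [-0.49  0.06  1.02  1.88 -0.06  1.23  0.28]
placed [ 0.4197 -0.2642] [0.0518 0.0514] 74.4 off mm [ 0.4 -0.5] ztop 0.116
[401. 172.] [345 122 112  98] 6594 ztop 0.112 c [ 0.5827 -0.3045] sz [0.082 0.082] 19.3
[252. 174.] [207 129  90  89] 5228 ztop 0.111 c [ 0.4201 -0.2635] sz [0.082 0.082] 4.0
[315. 314.] [288 282  58  71] 2838 ztop 0.101 c [ 0.4464 -0.4581] sz [0.076 0.026] 21.1
to (0.5975, 0.3345, 0.21, 71.2) d [ 0.6239  0.0182 -0.0012] turn [-2.1000e-03 -1.5000e-03 -1.5047e+00]
```

View pics/w10.png

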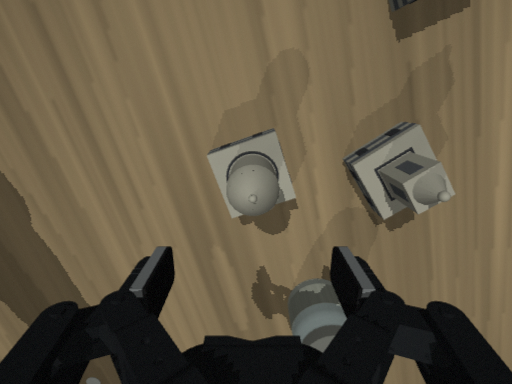

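The turret stands centred in the round outline at (252,180), within 0.7 mm, and the pinnacle is undisturbed at (415,180). I'll get the chimney.

In the tool's units: 0.624 m is 0.832, 0.018 m is 0.024, -1.505 rad is -0.3763.

Call:
move_arm([
  {"delta_pos": [0.832, 0.024, 0], "turn": [0, 0, -0.3763], "fingers": 0},
  {"delta_pos": [0.832, 0.024, 0], "turn": [0, 0, -0.3763], "fingers": 0},
  {"delta_pos": [0.832, 0.024, 0], "turn": [0, 0, -0.3763], "fingers": 0},
  {"delta_pos": [0.832, 0.024, 0], "turn": [0, 0, -0.3763], "fingers": 0},
  {"delta_pos": [0.832, 0.024, 0], "turn": [0, 0, -0.3763], "fingers": 0},
  {"delta_pos": [0.832, 0.024, 0], "turn": [0, 0, -0.3763], "fingers": 0},
  {"delta_pos": [0.832, 0.024, 0], "turn": [0, 0, -0.3763], "fingers": 0},
  {"delta_pos": [0.832, 0.024, 0], "turn": [0, 0, -0.3763], "fingers": 0},
  {"delta_pos": [0.832, 0.024, 0], "turn": [0, 0, -0.3763], "fingers": 0},
  {"delta_pos": [0.832, 0.024, 0], "turn": [0, 0, -0.3763], "fingers": 0},
  {"delta_pos": [0.832, 0.024, 0], "turn": [0, 0, -0.3763], "fingers": 0},
  {"delta_pos": [0.832, 0.024, 0], "turn": [0, 0, -0.3763], "fingers": 0},
])

```text
clock: 28.02
position: [0.5979, 0.3332, 0.2083]
ee_rot: [0.164, 0.987, -0.001, -0.001]
ft_force: [-0.3, -0.5, -0.5]
grip_width: 0.999
grasp_force: 0.0
```

In the tool's units: 0.02 m is 0.0267.

Call:
move_arm([
  {"delta_pos": [0, 0, 0.0267], "turn": [0, 0, 0], "fingers": 0},
  {"delta_pos": [0, 0, 0.0267], "turn": [0, 0, 0], "fingers": 0},
  {"delta_pos": [0, 0, 0.0267], "turn": [0, 0, 0], "fingers": 0},
])

```text
clock: 28.4
position: [0.5979, 0.3337, 0.1903]
ee_rot: [0.164, 0.987, 0.0, -0.0]
ft_force: [0.4, 0.2, 0.2]
grip_width: 0.999
grasp_force: 0.0
```

```bash
python3 - <<'E'
from h import *
o,c,R,t=look("w11"); print(o["clock"],o["position"],get_obs()["position"]); P,l=blobs(c,R,t,zmin=.006)
go(.5975,.3345,.024,71.2)
E
```

```text
28.4 [0.59793993 0.33370375 0.19029938] [0.59823198 0.33420127 0.19090501]
[375.   7.] [342   0  73  20] 950 ztop 0.06 c [0.4789 0.4923] sz [0.051 0.01 ] 57.4
[222.  74.] [184  52  78  46] 2894 ztop 0.073 c [0.4908 0.3409] sz [0.068 0.032] 65.2
[252. 179.] [237 144  32  73] 2225 ztop 0.073 c [0.5973 0.3338] sz [0.032 0.068] 71.2
[337. 232.] [301 208  73  51] 2742 ztop 0.073 c [0.6891 0.4049] sz [0.069 0.033] 66.0
[ 80. 278.] [ 17 233 117  93] 4701 ztop 0.097 c [0.6509 0.0949] sz [0.067 0.083] 15.7
[213. 272.] [194 236  38  77] 2260 ztop 0.073 c [0.6934 0.2505] sz [0.033 0.069] 76.5
[280. 326.] [242 309  80  38] 1980 ztop 0.015 c [0.8278 0.2988] sz [0.11  0.049] 63.2
to (0.5975, 0.3345, 0.024, 71.2) d [ 9.000e-04 -1.000e-04  1.669e-01] turn [0.0009 0.0004 0.0001]
```

View pics/w11.png

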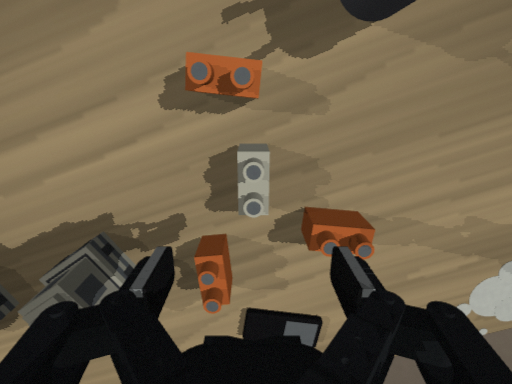

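The white chimney is centred at (252,180) with both pots visible. The orange decoys stay clear of the fingers. I'll descend and grip.

In the tool's units: 0.164 m is 0.2187, 0.05 m is 0.0667.

Call:
move_arm([
  {"delta_pos": [0.0008, 0, 0.0667], "turn": [0, 0, 0], "fingers": 0},
  {"delta_pos": [0.0008, 0, 0.1333], "turn": [0, 0, 0], "fingers": 0},
  {"delta_pos": [0.0008, 0, 0.1867], "turn": [0, 0, 0], "fingers": 0},
  {"delta_pos": [0.0008, 0, 0.2133], "turn": [0, 0, 0], "fingers": 0},
  {"delta_pos": [0.0008, 0, 0.2187], "turn": [0, 0, 0], "fingers": 0},
  {"delta_pos": [0.0008, 0, 0.2187], "turn": [0, 0, 0], "fingers": 0},
  {"delta_pos": [0.0008, 0, 0.2187], "turn": [0, 0, 0], "fingers": 1},
  {"delta_pos": [0.0008, 0, 0.2187], "turn": [0, 0, 0], "fingers": 1},
  {"delta_pos": [0.0008, 0, 0.2187], "turn": [0, 0, 0], "fingers": 1},
  {"delta_pos": [0.0008, 0, 0.2187], "turn": [0, 0, 0], "fingers": 1},
  {"delta_pos": [0.0008, 0, 0.2187], "turn": [0, 0, 0], "fingers": 1},
  {"delta_pos": [0.0008, 0, 0.2187], "turn": [0, 0, 0], "fingers": 1},
], force=40)

```text
clock: 30.05
position: [0.5978, 0.3347, 0.0269]
ee_rot: [0.163, 0.987, 0.0, 0.0]
ft_force: [-0.9, -1.1, 5.6]
grip_width: 0.37
grasp_force: 40.9
```

Call:
move_arm([
  {"delta_pos": [0, 0, 0], "turn": [0, 0, 0], "fingers": 1},
  {"delta_pos": [0, 0, 0], "turn": [0, 0, 0], "fingers": 1},
])

```text
clock: 30.3
position: [0.5978, 0.3347, 0.0269]
ee_rot: [0.163, 0.987, 0.0, 0.0]
ft_force: [-1.0, -0.2, 5.0]
grip_width: 0.372
grasp_force: 40.9
```

```bash
python3 -c "
from h import *
o=get_obs();print(o['clock'],o['position'],o['grip_width']*.085,o['grasp_force'])
go(.6401,-.0899,.20,100.2)"
```

```text
30.3 [0.5977537  0.3346924  0.02693063] 0.031593379426826884 40.931387543678284
to (0.6401, -0.0899, 0.2, 100.2) d [-0.1769 -0.3882 -0.1733] turn [ 0.0007  0.0006 -0.5058]
```

In the tool's units: -0.388 m is -0.5173, -0.173 m is -0.2307, -0.506 rad is -0.1265.

Call:
move_arm([
  {"delta_pos": [0, 0, -0.0667], "turn": [0, 0, 0], "fingers": 1},
  {"delta_pos": [0, 0, -0.1467], "turn": [0, 0, 0], "fingers": 1},
  {"delta_pos": [-0.0133, -0.0293, -0.2307], "turn": [0, 0, -0.0125], "fingers": 1},
  {"delta_pos": [-0.04, -0.088, -0.2307], "turn": [0, 0, -0.0375], "fingers": 1},
  {"delta_pos": [-0.0733, -0.1613, -0.2307], "turn": [0, 0, -0.07], "fingers": 1},
  {"delta_pos": [-0.1067, -0.2347, -0.2307], "turn": [0, 0, -0.1], "fingers": 1},
  {"delta_pos": [-0.14, -0.308, -0.2307], "turn": [0, 0, -0.1265], "fingers": 1},
  {"delta_pos": [-0.1733, -0.3813, -0.2307], "turn": [0, 0, -0.1265], "fingers": 1},
  {"delta_pos": [-0.2067, -0.4547, -0.2307], "turn": [0, 0, -0.1265], "fingers": 1},
  {"delta_pos": [-0.2267, -0.4987, -0.2307], "turn": [0, 0, -0.1265], "fingers": 1},
  {"delta_pos": [-0.236, -0.5173, -0.2307], "turn": [0, 0, -0.1265], "fingers": 1},
  {"delta_pos": [-0.236, -0.5173, -0.2307], "turn": [0, 0, -0.1265], "fingers": 1},
])

```text
clock: 31.8
position: [0.64, -0.0901, 0.1988]
ee_rot: [-0.088, 0.996, 0.0, -0.0]
ft_force: [0.1, 0.8, -1.1]
grip_width: 0.367
grasp_force: 40.3
```

Call:
move_arm([
  {"delta_pos": [0, 0, 0], "turn": [0, 0, 0], "fingers": 1},
  {"delta_pos": [0, 0, 0], "turn": [0, 0, 0], "fingers": 1},
  {"delta_pos": [0, 0, 0], "turn": [0, 0, 0], "fingers": 1},
])

```text
clock: 32.17
position: [0.6402, -0.0887, 0.1993]
ee_rot: [-0.09, 0.996, 0.0, 0.0]
ft_force: [-0.9, -0.2, -1.9]
grip_width: 0.368
grasp_force: 40.3
```

```bash
python3 - <<'E'
from h import *
o=get_obs(); print(o["clock"],o["position"],o["grasp_force"],o["ft_force"]);go(.6401,-.0898,.067,100.2)
E
```

```text
32.175 [ 0.64020755 -0.08874032  0.19930663] 40.31429886817932 [-0.85563197 -0.17085972 -1.85331968]
to (0.6401, -0.0898, 0.067, 100.2) d [ 0.0003 -0.0011  0.1323] turn [0.0004 0.0001 0.0017]
```

In the tool's units: 0.1333 m is 0.1777, 0.1328 m is 0.1771.

Call:
move_arm([
  {"delta_pos": [0.0003, -0.0008, 0.0667], "turn": [0, 0, 0], "fingers": 1},
  {"delta_pos": [0.0003, -0.0008, 0.1333], "turn": [0, 0, 0], "fingers": 1},
  {"delta_pos": [0.0003, -0.0008, 0.1627], "turn": [0, 0, 0], "fingers": 1},
  {"delta_pos": [0.0003, -0.0008, 0.1733], "turn": [0, 0, 0], "fingers": 1},
  {"delta_pos": [0.0003, -0.0008, 0.176], "turn": [0, 0, 0], "fingers": 1},
  {"delta_pos": [0.0003, -0.0008, 0.1771], "turn": [0, 0, 0], "fingers": 1},
  {"delta_pos": [0.0003, -0.0008, 0.1777], "turn": [0, 0, 0], "fingers": 1},
  {"delta_pos": [0.0003, -0.0008, 0.1777], "turn": [0, 0, 0], "fingers": 1},
  {"delta_pos": [0.0003, -0.0008, 0.1777], "turn": [0, 0, 0], "fingers": 1},
])

```text
clock: 33.3
position: [0.6406, -0.0905, 0.0669]
ee_rot: [-0.089, 0.996, 0.0, 0.001]
ft_force: [-0.7, 1.0, 5.1]
grip_width: 0.367
grasp_force: 41.0
```

Contact is made, so I'll release.

In the tool's units: -0.18 m is -0.24, -0.14 m is -0.1867.

Call:
move_arm([
  {"delta_pos": [0, 0, 0], "turn": [0, 0, 0], "fingers": 0},
  {"delta_pos": [0, 0, 0], "turn": [0, 0, 0], "fingers": 0},
  {"delta_pos": [0, 0, 0], "turn": [0, 0, 0], "fingers": 0},
  {"delta_pos": [0, 0, 0], "turn": [0, 0, 0], "fingers": 0},
  {"delta_pos": [0, 0, 0], "turn": [0, 0, 0], "fingers": 0},
  {"delta_pos": [0, 0, -0.04], "turn": [0, 0, 0], "fingers": 0},
  {"delta_pos": [0, 0, -0.1067], "turn": [0, 0, 0], "fingers": 0},
  {"delta_pos": [0, 0, -0.1867], "turn": [0, 0, 0], "fingers": 0},
  {"delta_pos": [0, 0, -0.24], "turn": [0, 0, 0], "fingers": 0},
  {"delta_pos": [0, 0, -0.24], "turn": [0, 0, 0], "fingers": 0},
  {"delta_pos": [0, 0, -0.24], "turn": [0, 0, 0], "fingers": 0},
])

```text
clock: 34.67
position: [0.6398, -0.0904, 0.2453]
ee_rot: [-0.089, 0.996, 0.0, -0.0]
ft_force: [0.1, 0.2, -0.1]
grip_width: 1.002
grasp_force: 0.0
```

```bash
python3 - <<'E'
from h import *
o,c,R,t=look("w12"); print(o["clock"],o["position"],o["grip_width"],o["ft_force"]); check(c,R,t,np.array([.6401,-.0899]),.03); check(c,R,t,np.array([.6592,.0977]),.03)
c=camera("top"); cv2.imwrite("pics/top1.png",c["color"][:,:,::-1])
P=pts(c,c["R"],c["t"]); m=((P[...,2]>.02)&(P[...,2]<.13)&(P[...,0]>.3)).astype(np.uint8)
n,l,s,ce=cv2.connectedComponentsWithStats(m)
for i in range(1,n):
    if 600<s[i,4]<3000: print(ce[i].round(),P[l==i].mean(0).round(3),P[l==i][:,2].max().round(3))
E
```

```text
34.675 [ 0.63975124 -0.09036269  0.24526046] 1.0015099916019041 [ 0.09799173  0.23742683 -0.09706285]
placed [ 0.6413 -0.0916] [0.0691 0.032 ] 10.2 off mm [ 1.2 -1.7] ztop 0.115
placed [0.6597 0.0961] [0.0617 0.0619] 16.0 off mm [ 0.5 -1.6] ztop 0.116
[227. 156.] [0.649 0.095 0.071] 0.115
[353. 183.] [ 0.577 -0.299  0.054] 0.119
[ 87. 218.] [0.445 0.502 0.084] 0.128
[414. 222.] [ 0.454 -0.475  0.083] 0.106
[341. 233.] [ 0.416 -0.258  0.061] 0.115
```

View pics/w12.png

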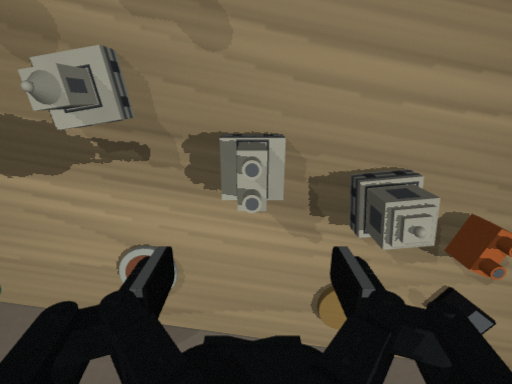

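View pics/top1.png

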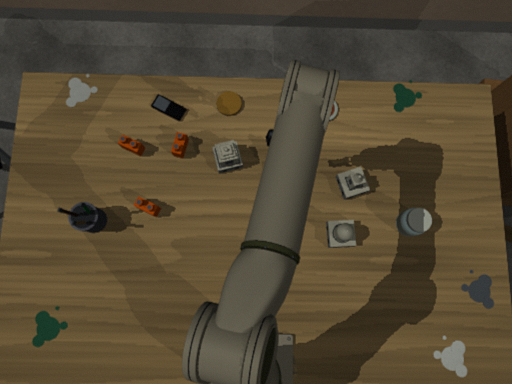

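Top view: all four ornaments are on their towers, and the pot (87,218) and jar (414,222) are where they started. The wrist view shows the chimney upright at (252,175). As a last check I'll measure the chimney against its own tower in the same view, which cancels any pose bias.

```bash
python3 - <<'E'
from h import *
o,c,R,t=look("w13"); print(o["position"])
P=pts(c,R,t)
for xy in [(.6401,-.0899),(.6592,.0977)]:
    near=np.hypot(P[...,0]-xy[0],P[...,1]-xy[1])<.06
    for lo,hi in ((.034,.0455),(.046,.125)):
        m=near&(P[...,2]>lo)&(P[...,2]<hi); r=cv2.minAreaRect(P[m][:,:2].astype(np.float32)); print(lo,np.round(r[0],4),np.round(r[1],4),round(r[2],1))
E
```

```text
[ 0.63958247 -0.09037242  0.24475443]
0.034 [ 0.64   -0.0909] [0.0796 0.0801] 10.1
0.046 [ 0.6403 -0.0915] [0.0677 0.032 ] 10.3
0.034 [0.6591 0.0966] [0.0802 0.0808] 15.5
0.046 [0.6593 0.0961] [0.0617 0.0617] 15.6
```

Relative to its tower, the chimney is off by (0.3, -0.6) mm and 0.2°, and the lantern is just as close. Everything is placed and released, so I'll hand in.

```bash
python3 -c "
from workcell import *
print(hand_in())"
```

```text
the job is handed in; nothing more can be done
None
```

All four ornaments are upright on their matching towers, each measured within about 1 mm of its outline's centre and squared up to it, with the jar and brush pot where they stood; everything is released and the job was handed in at about 35 s.

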